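# Extend the steamer insert's handle and lift it out of the pot

### The job

The round steamer insert stands in the pot with its telescoping handle pushed in. Leaving the insert standing in the pot, squeeze the red release button in the handle's head and pull the handle up to its second stop (both sections fully out); then lift the insert by the handle out of the pot, level and clear of the rim, and finish while still holding it there, above the pot, without letting go. Leave the pot where it stands and do not knock the things around it.

Things in the scene. Friction and masses are not known exactly. Their poses are not given: they have to be found in the camera images.
- pot: Low round metal casserole pot with two black side handles (at its +y and -y), no lid on, standing loose on the worktop, about 0.95 kg. 179 mm across the body, 240 mm over the handles, rim 74 mm above its underside, inner floor 6 mm above it, about 125 mm free across inside. Origin: centre of its underside, z up.
- insert: Round steel steamer insert standing loosely in the pot: a shallow perforated dish, 108 mm across, rim 42 mm above its underside, on four small rubber feet; 0.5 to 0.75 kg with its handle, which stands upright in its middle. Origin: centre of the underside of the feet; z up along the handle; y points the way the red button faces.
- handle_head (a point): Centre of the handle's black head, the part to grip: 28 mm along x, 26 mm along y, 34 mm high; only thin tubes and a 21 mm collar below it. Pushed in, it is 107 mm above the insert's underside (39 mm above the pot's rim). Axes as the insert's: the red button is on the +y side, so fingers closing along y, one on the button, one on the opposite flat, press it as they grip.
- button_face (a point): Middle of the outer face of the red release button, 18 mm wide and 20 mm high, on the head's +y side; it stands 7 mm proud of the head when not pressed (so 33 mm over head and button, 27 mm with the button fully in).
- release_button (a joint): How far the red button is pushed in: 0 out, 0.006 m fully in. It springs back; it takes about 3 N to start and 6 N fully in. The handle is locked in its pushed-in state (about 1 mm of play) unless the button is in by more than 4 mm; pulled while locked, the whole insert comes up instead.
- upper_section (a joint): How far the upper (thin) section with the head is pulled out of the lower one: 0 pushed in, 0.05 m at its stop, which is the handle's first stop. It slides with about 0.6 N of friction, so it normally comes out first.
- lower_section (a joint): How far the lower section is pulled out of the insert's fixed tube: 0 pushed in, 0.05 m at its stop, the second stop. About 1.6 N of friction; the insert's own weight holds it down in the pot meanwhile. The head is then 100 mm higher than at first; pulled further it lifts the insert.
- pot_lid: Bystander: grey pot lid, 180 mm across, 56 mm high with its black knob, lying flat on the worktop to the right of the pot. Origin: centre of its underside.
- tin: Bystander: small silver-topped food tin with a white and dark red label, 57 mm across, 72 mm high, standing behind the pot. Origin: centre of its underside.
- spice_jar: Bystander: spice jar with a red cap, 45 mm across, 106 mm high, standing behind the pot. Origin: centre of its underside.
- salt: Bystander: glass salt shaker, 44 mm across, 90 mm high, standing behind the pot. Origin: centre of its underside.

How it is judged:
By the outcome, as a careful person would: the job done as asked, in the order asked, and still so for the second after the job is handed in, while the arm keeps its last pose, push and grip.
It also fails if it takes over 38 s, if anything falls off the work surface, if the arm or the gripper's body presses on something with over 40 N, if the wrist force passes 120 N, or if a joint passes its speed limit or range.

### The arm

A 6-joint arm with a two-finger parallel gripper is mounted at the origin on a cart in front of the work surface, level with it; the furniture and walls round the work are solid. World frame = base frame: x ahead of the robot, y to its left, z up, the work surface at z = 0. Lengths are in mm, angles in rad, forces in N, time in s.
With the tool pointing down it reaches from about 275 to 725 mm from the base axis. Payload 15.9 kg.
Tool frame: the origin (TCP) lies on the centre line of the jaws, within the pads' length; the fingertips stand 25 mm ahead of it and the grasp point (between the pads) lies 6 mm ahead of it; z points along the fingers, y is the line along which they close (so a half turn about z gives the same grasp; the last joint's range is limited). The gripper opens to 85 mm and grips with 20 to 120 N. Pads are 22 mm wide; open, the fingers measure 114 mm over their backs; the gripper's body (76 mm by 85 mm) begins 54 mm behind the grasp point. The pads swing forward as they close: fully open they stand 13 mm farther back than shut.
Start: joints at [1.275, 0.213, -0.034, 1.323, 0, 1.571], TCP at [145.747, 478.271, 219.206] pointing down, gripper open.
Joint ranges: [-2.98, 2.98], [-0.74, 1.72], [-1.14, 1.35], [-2.1, 2.04], [-1.57, 1.44], [-3.14, 3.14]. Speed limits (rad/s): [1.89, 1.89, 2.39, 2.57, 3.14, 3.14].

### API

Orientations are given as [roll, pitch, yaw] about the fixed x, y, z axes, in that order (R = Rz(yaw) Ry(pitch) Rx(roll)).
In Python, from plant import status, optics, order gives the robot as it stands.
- The arm moves only by the shell command python3 -m inch 'ROWS' [OPENING] [FORCE]. ROWS is JSON, a list of rows, each a list of 2 entries, a list of its own where there are three numbers: the shift along the tool's x, y, z as a fraction of full scale, then the turn, a rotation vector about the tool's x, y, z as a fraction of full scale. In form: [[[x, y, z], [rx, ry, rz]], ...]. A call has 1 to 12 rows; each row shifts and turns the commanded pose from where the row before left it, along the tool's axes as they then stand; what a row does not reach is not made up. Full scale, the value 1, is 0.4 m for a shift and 0.5 rad for a turn. A row lasts 1/10 s, in which the tool goes at most 50 mm and 8.59 degrees, less where a joint would pass 70% of its speed; a pose out of reach is approached as far as the arm can. A call with a number of a shift or a turn outside -1 to 1 is refused whole. A call with a gripper value outside its range is refused whole. OPENING is the closure in counts, from 0 (fully open) to 255 (shut), set as the call begins (- or left out, the last holds). The fingers move at their own pace and stop on an object; FORCE is the grip in N (left out, the last holds). Time passes only in rows, so rows that do not move let the fingers close. It gives the time, the measured TCP pose, the force, the opening and the grip force at its end, in the units of the state.
- status.read_state(): the state, without advancing time (a new reading comes with each control period).
- optics.get_image(name): name is "side" or "top" or "wrist"; returns a dict with "color" (400x640x3 uint8, blue, green, red), "camera_matrix" (3x3 intrinsics, pixels), "T" (4x4, takes a point from camera to world coordinates). Camera axes: x right, y down, z forward; pixel columns grow to the right and rows downward; lengths in mm; the calibration is good to about 2 mm. The wrist camera is an equidistant fisheye: a pixel r from the principal point sees the ray r / f radians off the axis. A picture is of the moment at which its call begins. There is no depth.
- order.finish_job(): hands the job in; it is judged then, once.
Trained networks look in a picture, given as the dict that the camera call returned (one of the last four; its "shot" number tells which), for a name from the list of things; names that differ only in an ending like _2 or _b are one class to them, and where a whole thing is asked for, a point or a joint stands for the part that bears it (a point fixed in the world has none). Each returns a list of dicts, best first, with "conf" (0 to 1); they miss things now and then, are a little off and sometimes report something else, mostly with a low value. They report only what shows in the picture. A call takes as long as a camera call.
- optics.boxes_of(target, picture): "location" ([column, row] in pixels, amid what is visible of it).
- optics.outline_of(target, picture): "region" (400x640 bool, what is visible of it) and "location" ([column, row] in pixels, amid what is visible of it).
The state is a dict: "time": time; "joints": joint angles; "joint_vel": joint speeds; "joint_torque": joint torques, N m; "position": TCP position; "tool_rot": TCP orientation; "ft_force": force on the tool from outside, world axes, zero at the start; "wrist_torque": the same for the moment, N m; "grip_width": finger opening in mm; "grasp_force": force on a finger pad.
Only numpy, scipy, OpenCV 4.12 (cv2) and the standard library are available. Lean on these libraries where they do the work, as an engineer would, in place of code of your own. Each camera call takes 0.05 s, during which the arm holds its last target. There are 200 camera calls.

## Working session

There is one attempt and no reset: what is moved stays moved. The work goes in short steps, Python scripts to look and compute and a shell command to move; the robot and the scene stay as the last step left them, time stands still between calls to the robot, and variables do not carry over. Pictures are saved under pics/ and viewed, at most 10 in all, crops included, and the job is handed in when it is done.

```bash
mkdir -p pics; ls; cat > h.py <<'E'
import numpy as np, cv2
from plant import status, optics, order
def find(cam,names,save=None):
    p=optics.get_image(cam); out={}
    for n in names:
        b=optics.boxes_of(n,p); out[n]=[(np.round(d["location"]).tolist(),round(d["conf"],2)) for d in b[:2]]
    if save: cv2.imwrite(save,p["color"])
    return p,out
def ray(p,px):
    K=np.array(p["camera_matrix"]);T=np.array(p["T"])
    d=np.array([(px[0]-K[0,2])/K[0,0],(px[1]-K[1,2])/K[1,1],1.]); d/=np.linalg.norm(d)
    return T[:3,3],T[:3,:3]@d
def atz(p,px,z):
    o,d=ray(p,px); return o+d*(z-o[2])/d[2]
def tri(a,b):
    (o1,d1),(o2,d2)=a,b
    s=np.linalg.lstsq(np.c_[d1,-d2],o2-o1,rcond=None)[0]
    return (o1+d1*s[0]+o2+d2*s[1])/2, np.linalg.norm(o1+d1*s[0]-o2-d2*s[1])
E
python3 - <<'E'
from h import *
N=["pot","insert","handle_head","button_face","pot_lid","tin","spice_jar","salt"]
P={}
for c in ["top","side"]:
    P[c]=find(c,N,f"pics/{c}1.png"); print(c,P[c][1]); print(np.round(P[c][0]["T"],2).tolist(),np.array(P[c][0]["camera_matrix"]).tolist())
for n in N:
    try: 
        x,e=tri(*[ray(P[c][0],P[c][1][n][0][0]) for c in P]); print(n,x.round(),e.round(1))
    except Exception as ex: print(n,ex)
print(status.read_state())
E
```

```text
pics
top {'pot': [([268.0, 243.0], 0.9)], 'insert': [([293.0, 235.0], 0.58)], 'handle_head': [([286.0, 236.0], 0.55)], 'button_face': [], 'pot_lid': [([397.0, 221.0], 0.89), ([256.0, 151.0], 0.64)], 'tin': [([258.0, 151.0], 0.7)], 'spice_jar': [([330.0, 139.0], 0.71)], 'salt': [([294.0, 155.0], 0.57)]}
[[-0.03, -0.99, 0.1, 544.1], [-1.0, 0.03, 0.04, -161.93], [-0.04, -0.1, -0.99, 933.04], [0.0, 0.0, 0.0, 1.0]] [[365.0334213903216, 0.0, 319.7093345462593], [0.0, 365.0334213903216, 200.92466607268517], [0.0, 0.0, 1.0]]
side {'pot': [([366.0, 260.0], 0.89)], 'insert': [([355.0, 237.0], 0.71), ([361.0, 217.0], 0.55)], 'handle_head': [([361.0, 216.0], 0.76), ([355.0, 221.0], 0.71)], 'button_face': [([354.0, 222.0], 0.53)], 'pot_lid': [([356.0, 182.0], 0.97)], 'tin': [([253.0, 252.0], 0.64)], 'spice_jar': [([270.0, 190.0], 0.72), ([255.0, 253.0], 0.35)], 'salt': [([271.0, 225.0], 0.87)]}
[[-0.98, -0.13, 0.14, 521.85], [-0.19, 0.61, -0.77, 593.73], [0.02, -0.78, -0.62, 682.55], [0.0, 0.0, 0.0, 1.0]] [[409.17546685618237, 0.0, 317.6718690426222], [0.0, 409.17546685618237, 196.49795412679518]
[... 251 characters left out ...]
.] 1.4
{'time': 0.9, 'joints': array([ 1.27501445e+00,  2.12879026e-01, -3.43950092e-02,  1.32348255e+00,
        4.26060522e-06,  1.57079884e+00]), 'joint_vel': array([-0.00050258, -0.00050822, -0.00098459, -0.00036772, -0.00108118,
        0.00130558]), 'joint_torque': array([-6.69836681e-04, -6.85945129e+01,  4.87333381e+01,  1.20140623e-03,
       -3.65173300e-04, -6.17260739e-06]), 'position': array([145.74158257, 478.28435234, 219.21830766]), 'tool_rot': array([ 3.14155292e+00, -4.26070501e-06,  2.84580827e+00]), 'ft_force': array([ 0.06603923, -0.26037987,  0.78916621]), 'wrist_torque': array([ 0.05355585, -0.0294262 ,  0.0154355 ]), 'grasp_force': 0.0, 'grip_width': 85.5019890082449}
```

```bash
python3 - <<'E'
import cv2,numpy as np
t=cv2.imread("pics/top1.png");s=cv2.imread("pics/side1.png")
a=cv2.resize(t[160:310,190:390],(800,600),interpolation=cv2.INTER_CUBIC)
b=cv2.resize(s[130:330,250:510][:,:],(780,600),interpolation=cv2.INTER_CUBIC)
cv2.imwrite("pics/a.png",a);cv2.imwrite("pics/b.png",b)
E
```

```text
(no output)
```

View pics/a.png

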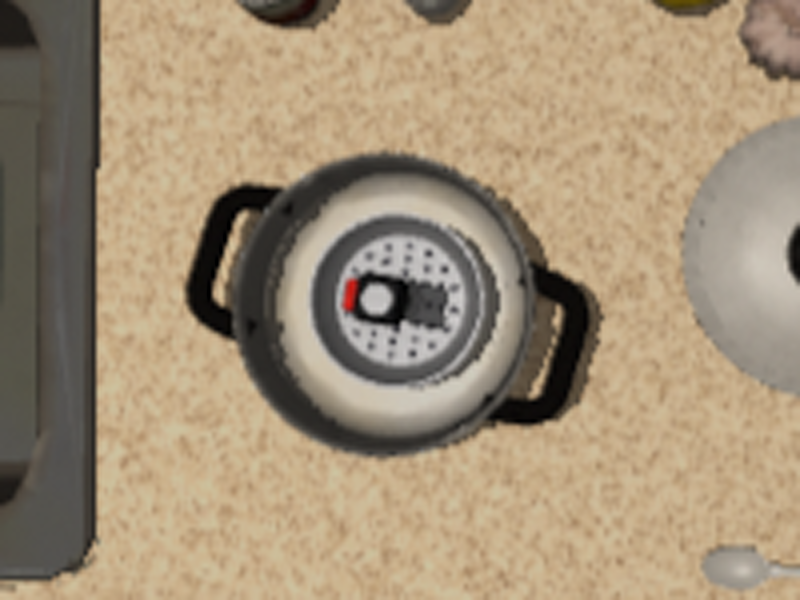

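View pics/b.png

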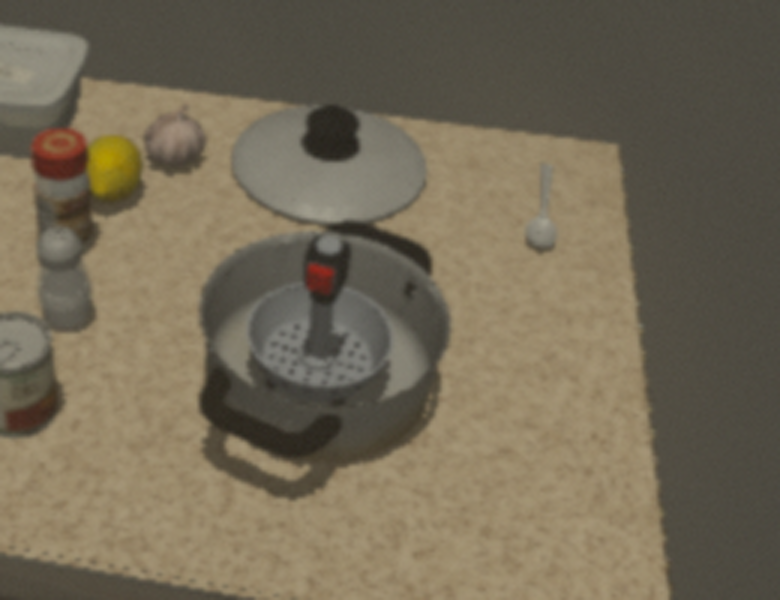

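```bash
python3 - <<'E'
from h import *
P={c:optics.get_image(c) for c in("top","side")}
R={}
for c,(u,v) in dict(top=(284.5,235),side=(360,218)).items():
    im=P[c]["color"].astype(int); m=(im[...,2]>120)&(im[...,1]<80)&(im[...,0]<80)
    m[:, :]&=False if False else True
    yy,xx=np.nonzero(m); k=np.hypot(xx-u,yy-v)<25
    R[c]=(xx[k].mean(),yy[k].mean()); print(c,k.sum(),R[c])
    r=cv2.minAreaRect(np.c_[xx[k],yy[k]].astype(np.float32)); print(r)
print("btn",tri(ray(P["top"],R["top"]),ray(P["side"],R["side"])), atz(P["top"],R["top"],118),atz(P["side"],R["side"],113))
t,s=(284.5,235),(360,211.7)
print("headtop",tri(ray(P["top"],t),ray(P["side"],s)),atz(P["top"],t,130),atz(P["side"],s,130))
E
```

```text
top 19 (np.float64(276.94736842105266), np.float64(233.42105263157896))
((277.0, 233.5), (7.0, 2.0), 90.0)
side 14 (np.float64(356.2857142857143), np.float64(219.85714285714286))
((356.1000061035156, 219.70001220703125), (6.324554920196533, 1.8973664045333862), 18.434947967529297)
btn (array([555.13754335, -34.78806636, 124.15927689]), np.float64(1.0625220660948373)) [554.68661236 -33.84134193 118.        ] [556.34472608 -47.34026433 113.        ]
headtop (array([550.66187008, -52.65225924, 131.9948764 ]), np.float64(0.10532866583408379)) [550.62544406 -52.38199243 130.        ] [550.81910703 -54.99336987 130.        ]
```

```bash
python3 -m inch '[[[-0.04,-0.029,0],[0,0,0]],[[-0.08,-0.058,0],[0,0,0]],[[-0.08,-0.058,0],[0,0,0]],[[-0.08,-0.058,0],[0,0,0]],[[-0.08,-0.058,0],[0,0,0]],[[-0.08,-0.058,0],[0,0,0]],[[-0.08,-0.058,0],[0,0,0]],[[-0.08,-0.058,0],[0,0,0]],[[-0.08,-0.058,0],[0,0,0]],[[-0.08,-0.058,0],[0,0,0]],[[-0.08,-0.058,0],[0,0,0]],[[-0.08,-0.058,0],[0,0,0]]]'
```

```text
time: 2.2
position: [420.8, 114.2, 219.4]
tool_rot: [3.141, 0.0, 2.846]
ft_force: [-0.3, -0.0, 0.5]
grip_width: 84.9
grasp_force: 0.0
```

```bash
python3 -m inch '[[[-0.08,-0.058,0],[0,0,0]],[[-0.08,-0.058,0],[0,0,0]],[[-0.08,-0.058,0],[0,0,0]],[[-0.08,-0.058,0],[0,0,0]],[[-0.07,-0.05,0],[0,0,0]],[[-0.045,-0.026,0],[0,0,0]],[[0,0,0],[0,0,0]],[[0,0,0],[0,0,0]]]'
python3 - <<'E'
from h import *
p,o=find("wrist",["handle_head","button_face","insert","pot"],"pics/w1.png"); print(o,np.round(p["T"],3).tolist(),np.round(p["camera_matrix"],1).tolist())
s=status.read_state();print(s["position"],s["tool_rot"])
E
```

```text
time: 3.0
position: [550.4, -52.9, 218.9]
tool_rot: [3.142, -0.001, 2.845]
ft_force: [0.4, -0.4, 0.2]
grip_width: 85.4
grasp_force: 0.0
{'handle_head': [([320.0, 190.0], 0.93)], 'button_face': [([340.0, 188.0], 0.64)], 'insert': [([318.0, 169.0], 0.56)], 'pot': []} [[0.292, 0.909, 0.298, 473.096], [0.956, -0.277, -0.091, -28.668], [-0.0, 0.312, -0.95, 373.888], [0.0, 0.0, 0.0, 1.0]] [[309.7, 0.0, 318.4], [0.0, 309.7, 192.2], [0.0, 0.0, 1.0]]
[550.2118449  -52.12817729 219.48308515] [3.14149262e+00 2.72114935e-04 2.84670764e+00]
```

View pics/w1.png

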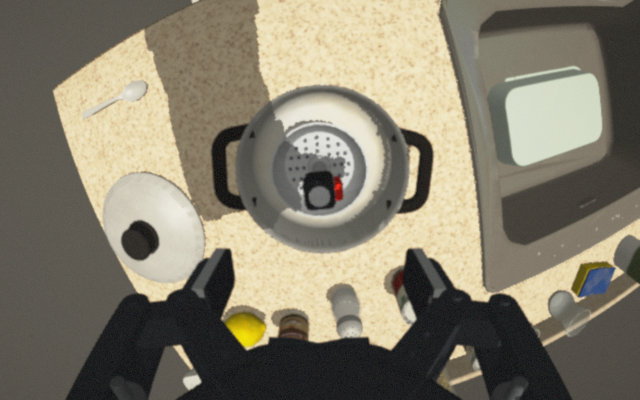

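```bash
python3 - <<'E'
from h import *
im=cv2.imread("pics/w1.png"); cv2.imwrite("pics/w1z.png",cv2.resize(im[150:222,278:374],(800,600),interpolation=cv2.INTER_CUBIC))
E
cat >> h.py <<'E'
def wray(p,px):
    K=np.array(p["camera_matrix"]);T=np.array(p["T"])
    v=(np.array(px)-K[:2,2])/K[0,0]; r=np.linalg.norm(v)+1e-9
    d=np.r_[v/r*np.sin(r),np.cos(r)]
    return T[:3,3],T[:3,:3]@d
def watz(p,px,z):
    o,d=wray(p,px); return o+d*(z-o[2])/d[2]
E
```

```text
(no output)
```

View pics/w1z.png

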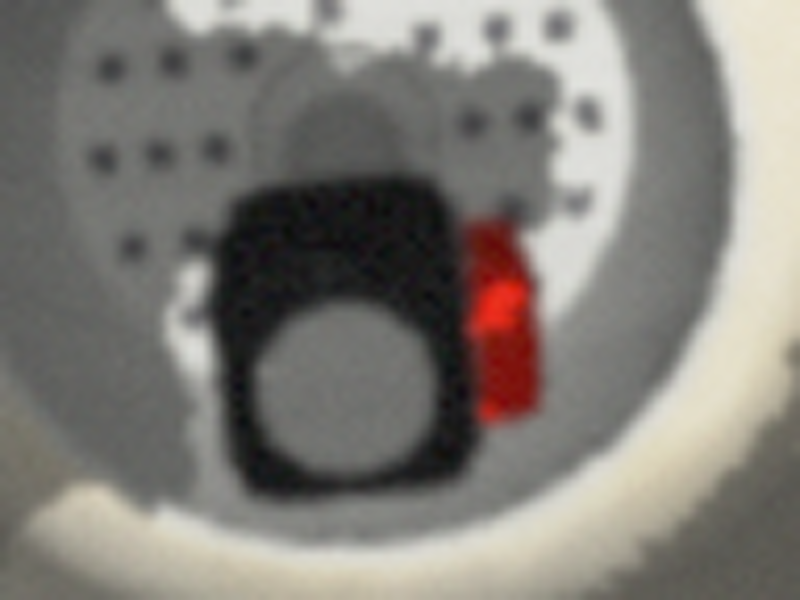

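```bash
python3 - <<'E'
from h import *
p=optics.get_image("wrist")
h=watz(p,(319.5,196.4),130); b=watz(p,(278+505/8.333,150+330/8.333),123)
s=status.read_state(); print(h,b,s["position"],s["tool_rot"])
# insert base centre: tube base in pot region
for z in (12,20): print(watz(p,(278+345/8.333,150+130/8.333),z))
E
```

```text
[553.51226708 -51.65116259 130.        ] [554.69369849 -34.95173253 123.        ] [550.30748496 -52.23661658 219.48764056] [3.14146923e+00 3.49869767e-04 2.84659117e+00]
[555.03923045 -51.84367306  12.        ]
[553.22298186 -51.31805625  20.        ]
```

```bash
python3 -m inch '[[[-0.0055,0.005,0],[0,0,-0.15]],[[0,0,0.05],[0,0,0]],[[0,0,0.06],[0,0,0]],[[0,0,0.06],[0,0,0]],[[0,0,0.05],[0,0,0]],[[0,0,0.03],[0,0,0]],[[0,0,0],[0,0,0]],[[0,0,0],[0,0,0]]]'
python3 - <<'E'
from h import *
p=optics.get_image("wrist"); s=status.read_state(); print(s["position"],s["tool_rot"],s["ft_force"])
cv2.imwrite("pics/w2.png",cv2.resize(p["color"][140:380,160:480],(800,600)))
E
```

```text
time: 4.1
position: [553.5, -51.4, 120.0]
tool_rot: [3.142, 0.001, 2.921]
ft_force: [0.2, 0.5, 0.5]
grip_width: 85.3
grasp_force: 0.0
[553.78492261 -51.49493606 120.31610106] [3.14142349e+00 1.42138582e-03 2.92088572e+00] [-0.22758451 -0.36095789 -0.7006728 ]
```

View pics/w2.png

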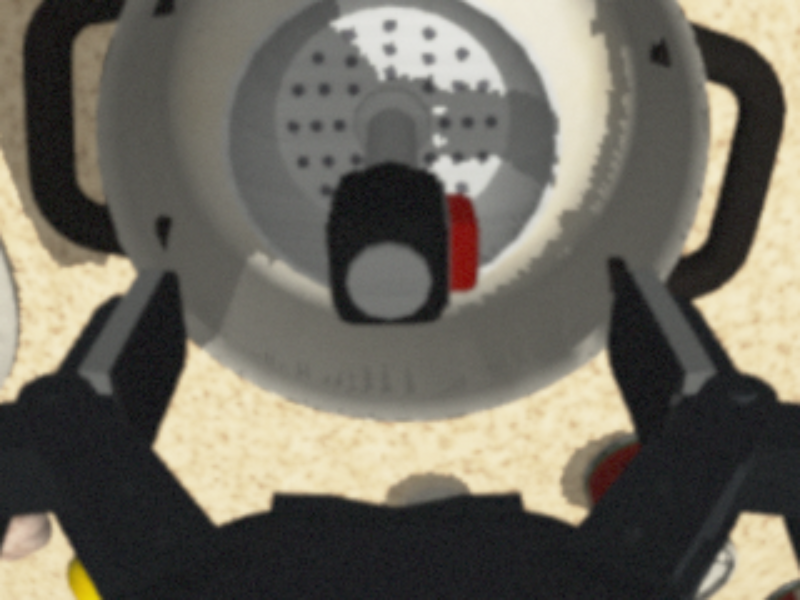

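```bash
python3 - <<'E'
from h import *
p=optics.get_image("wrist")
print(watz(p,(315.6,252.4),130))
E
python3 -m inch '[[[0,0,0],[0,0,0]],[[0,0,0],[0,0,0]],[[0,0,0],[0,0,0]]]' 110 30
```

```text
[554.14216731 -52.49772664 130.        ]
time: 4.5
position: [553.3, -51.5, 119.5]
tool_rot: [3.142, 0.0, 2.921]
ft_force: [-0.8, 1.1, 0.6]
grip_width: 48.5
grasp_force: 0.0
```

```bash
python3 -m inch '[[[0,0,0],[0,0,0]],[[0,0,0],[0,0,0]],[[0,0,0],[0,0,0]],[[0,0,0],[0,0,0]],[[0,0,0],[0,0,0]]]' 255 40
```

```text
time: 5.0
position: [553.2, -51.5, 119.2]
tool_rot: [3.142, -0.0, 2.921]
ft_force: [-0.3, -0.2, 0.3]
grip_width: 0.1
grasp_force: 0.0
```

```bash
python3 - <<'E'
from h import *
a=optics.get_image("wrist")["color"][140:380,160:480];b=optics.get_image("side")["color"][120:360,200:520]
cv2.imwrite("pics/w3.png",np.vstack([cv2.resize(b,(400,300)),cv2.resize(a,(400,300))]))
cv2.imwrite("pics/w3.png",cv2.resize(np.hstack([a,b]),(800,300),interpolation=cv2.INTER_CUBIC))
s=status.read_state();print(s["grip_width"],s["grasp_force"])
E
```

```text
-0.06237294441987895 0.0
```

View pics/w3.png

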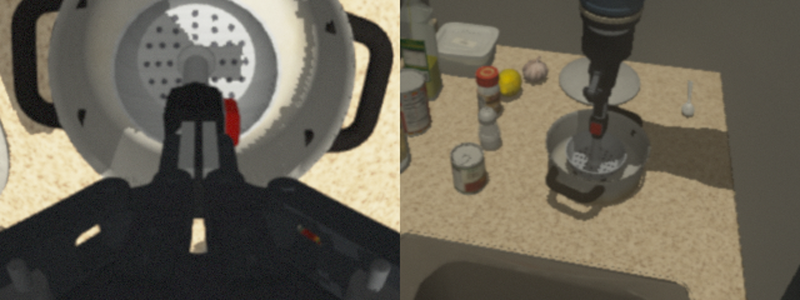

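```bash
python3 - <<'E'
from h import *
p=optics.get_image("wrist");K=np.array(p["camera_matrix"]);T=np.array(p["T"]);s=status.read_state();print(s["position"])
def pr(P):
    c=T[:3,:3].T@(np.array(P)-T[:3,3]); r=np.hypot(c[0],c[1]); th=np.arctan2(r,c[2]); px=K[:2,2]+K[0,0]*th*c[:2]/r
    return ((px-[160,140])/.4).round()   # in 800x600 crop coords
yw=s["tool_rot"][2]; tx=np.array([np.cos(yw),np.sin(yw),0]);ty=np.array([np.sin(yw),-np.cos(yw),0]);z=np.array([0,0,-1])
for a in (94,110,130,140):
  print(a,[pr(np.r_[s["position"][:2],a]+tx*i+ty*j).tolist() for i,j in((0,0),(11,0),(-11,0),(11,42.5),(11,-42.5),(-11,42.5))])
cv2.imwrite("pics/w4.png",cv2.resize(p["color"][220:316,256:384],(800,600),interpolation=cv2.INTER_CUBIC))
for z in (85,96,113,130): print(z,pr([554,-52.2,z]))
E
```

```text
[553.20019185 -51.50542292 119.20891339]
94 [[394.0, 212.0], [394.0, 172.0], [394.0, 250.0], [562.0, 171.0], [226.0, 171.0], [555.0, 249.0]]
110 [[394.0, 240.0], [394.0, 197.0], [394.0, 280.0], [575.0, 196.0], [212.0, 196.0], [567.0, 278.0]]
130 [[393.0, 281.0], [393.0, 235.0], [393.0, 325.0], [595.0, 233.0], [192.0, 232.0], [584.0, 321.0]]
140 [[393.0, 305.0], [393.0, 257.0], [393.0, 350.0], [606.0, 254.0], [180.0, 254.0], [594.0, 346.0]]
85 [392. 201.]
96 [392. 218.]
113 [391. 249.]
130 [391. 285.]
```

View pics/w4.png

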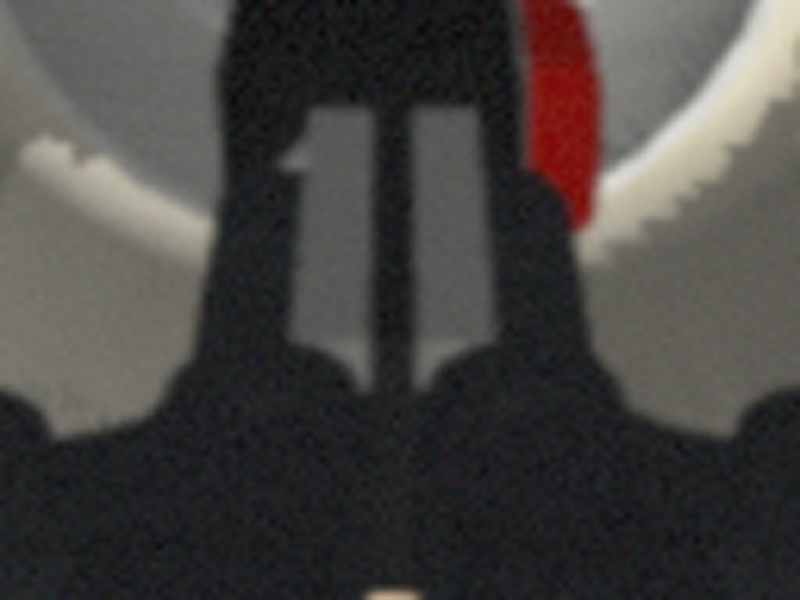

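```bash
python3 -m inch '[[[0,0,0],[0,0,0]],[[0,0,0],[0,0,0]],[[0,0,0],[0,0,0]],[[0,0,0],[0,0,0]],[[0,0,0],[0,0,0]],[[0,0,0.01],[0,0,0]],[[0,0,0.02],[0,0,0]],[[0,0,0.02],[0,0,0]],[[0,0,0.02],[0,0,0]],[[0,0,0.015],[0,0,0]],[[0,0,0.01],[0,0,0]],[[0,0,0],[0,0,0]]]' 70 40
python3 - <<'E'
from h import *
a=optics.get_image("wrist")["color"][140:380,160:480];b=optics.get_image("side")["color"][180:270,290:410]
cv2.imwrite("pics/w5.png",np.hstack([cv2.resize(x,(400,300),interpolation=cv2.INTER_CUBIC) for x in(a,b)]))
E
```

```text
time: 6.35
position: [552.9, -51.5, 80.6]
tool_rot: [-3.141, -0.001, 2.921]
ft_force: [-1.1, -0.8, 1.2]
grip_width: 61.9
grasp_force: 0.0
```

View pics/w5.png

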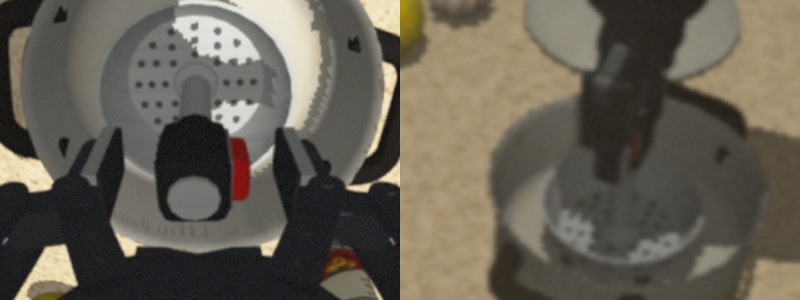

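```bash
python3 -m inch '[[[0,-0.002,0],[0,0,0]],[[0,0,0],[0,0,0]],[[0,0,0],[0,0,0]],[[0,0,0],[0,0,0]],[[0,0,0],[0,0,0]],[[0,0,0],[0,0,0]]]' 255 40
```

```text
time: 7.05
position: [553.3, -52.6, 81.6]
tool_rot: [-3.141, 0.001, 2.921]
ft_force: [-1.1, -2.7, 6.2]
grip_width: 26.6
grasp_force: 39.4
```

```bash
python3 -m inch '[[[0,0,-0.005],[0,0,0]],[[0,0,-0.01],[0,0,0]],[[0,0,-0.015],[0,0,0]],[[0,0,-0.015],[0,0,0]],[[0,0,-0.015],[0,0,0]],[[0,0,-0.015],[0,0,0]],[[0,0,-0.015],[0,0,0]],[[0,0,-0.01],[0,0,0]],[[0,0,0],[0,0,0]]]'
```

```text
time: 7.95
position: [553.2, -52.3, 121.8]
tool_rot: [3.142, 0.001, 2.921]
ft_force: [-1.0, -1.0, 0.1]
grip_width: 26.5
grasp_force: 39.9
```

```bash
python3 -m inch '[[[0,0,-0.008],[0,0,0]],[[0,0,-0.012],[0,0,0]],[[0,0,-0.015],[0,0,0]],[[0,0,-0.015],[0,0,0]],[[0,0,-0.015],[0,0,0]],[[0,0,-0.015],[0,0,0]],[[0,0,-0.015],[0,0,0]],[[0,0,-0.015],[0,0,0]],[[0,0,-0.01],[0,0,0]],[[0,0,0],[0,0,0]]]'
python3 - <<'E'
from h import *
p=optics.get_image("side"); b=p["color"][110:290,260:440]
t=optics.get_image("wrist")["color"][120:360,160:480]
cv2.imwrite("pics/w6.png",np.hstack([cv2.resize(b,(400,400),interpolation=cv2.INTER_CUBIC),cv2.resize(t,(400,400))]))
E
```

```text
time: 8.95
position: [553.3, -52.3, 169.9]
tool_rot: [3.142, 0.001, 2.921]
ft_force: [0.5, -0.5, 0.6]
grip_width: 26.2
grasp_force: 39.8
```

View pics/w6.png

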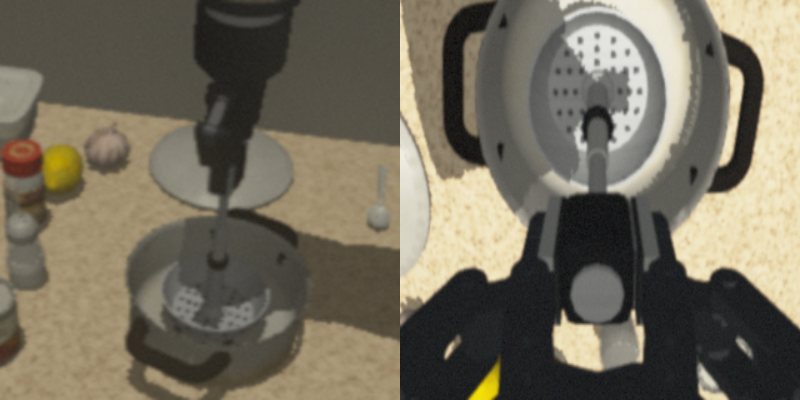

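```bash
python3 -m inch '[[[0,0,-0.008],[0,0,0]],[[0,0,-0.012],[0,0,0]],[[0,0,-0.012],[0,0,0]],[[0,0,-0.008],[0,0,0]],[[0,0,0],[0,0,0]],[[0,0,0],[0,0,0]]]'
```

```text
time: 9.65
position: [552.9, -52.2, 185.0]
tool_rot: [3.142, -0.001, 2.921]
ft_force: [-1.1, 0.3, -6.1]
grip_width: 26.3
grasp_force: 40.0
```

```bash
python3 -m inch '[[[0,0,-0.01],[0,0,0]],[[0,0,-0.02],[0,0,0]],[[0,0,-0.025],[0,0,0]],[[0,0,-0.025],[0,0,0]],[[0,0,-0.03],[0,0,0]],[[0,0,-0.03],[0,0,0]],[[0,0,-0.03],[0,0,0]],[[0,0,-0.03],[0,0,0]],[[0,0,-0.025],[0,0,0]],[[0,0,-0.015],[0,0,0]],[[0,0,-0.008],[0,0,0]],[[0,0,0],[0,0,0]]]'
python3 - <<'E'
from h import *
p=optics.get_image("side"); b=p["color"][60:300,230:470]
t=optics.get_image("wrist")["color"][120:360,160:480]
cv2.imwrite("pics/w7.png",np.hstack([cv2.resize(b,(400,400),interpolation=cv2.INTER_CUBIC),cv2.resize(t,(400,400))]))
E
```

```text
time: 10.85
position: [553.1, -52.3, 284.6]
tool_rot: [3.142, 0.0, 2.921]
ft_force: [0.6, -0.7, -6.3]
grip_width: 26.0
grasp_force: 40.2
```

View pics/w7.png

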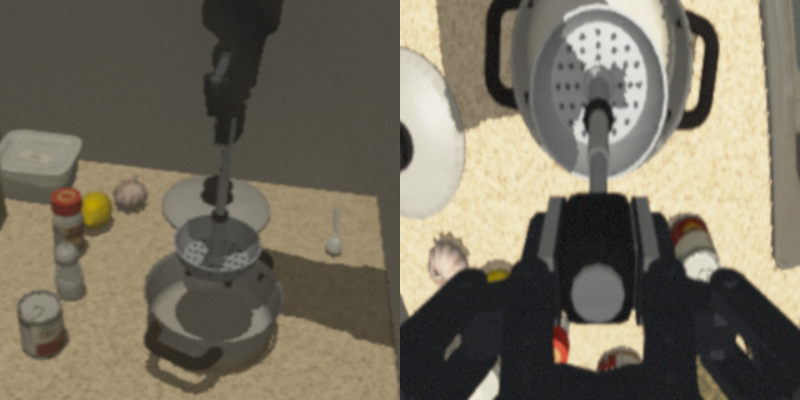

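```bash
python3 -m inch '[[[0,0,0],[0,0,0]],[[0,0,0],[0,0,0]],[[0,0,0],[0,0,0]],[[0,0,0],[0,0,0]],[[0,0,0],[0,0,0]]]' && python3 -c "
from plant import order; print(order.finish_job())"
```

```text
time: 11.45
position: [553.0, -52.3, 284.4]
tool_rot: [3.142, -0.0, 2.921]
ft_force: [-0.6, -0.4, -5.8]
grip_width: 26.4
grasp_force: 40.2
the job is handed in; nothing more can be done
None
```

The job is handed in at 11.5 s: the handle is out to its second stop and the insert is held level above the pot, about 35 mm clear of the rim by my estimate; the first grip closed on nothing above the head (the fingertips sat about 39 mm higher than the tool data says), so I lowered and gripped again, and the last picture shows the pot and the things around it undisturbed.

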